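Stroke the cradle slide of an extinguisher service bench

TASK

On this extinguisher service bench, check the slide whose carriage bears the V-shaped cradle and the upright round post for sticky spots: run its carriage in calm strokes first all the way to the tall bracket at the far end, then all the way back to the low stop at the near end, and leave it there. Leave the other slide, with the flat carriage, where it is.

Things in the scene. Friction and masses are not known exactly. Their poses are not given: they have to be found in the camera images.
- cradle_carriage (a joint): travel in m of the cradle carriage: 0 = against the low stop (34 mm high, nearest the robot), 0.16 = against the tall bracket (69 mm high, far end). Even friction of about 3 N; stays where left. The slide, 320 x 90 mm, is fixed to the bench. Carriage: aluminium plate 120 mm long (along the rails), 80 mm wide, top 42 mm above the bench; on its far half a dark steel V cradle up to 75 mm high.
- cradle_grip (a point): point on the axis of the cradle carriage's upright round steel post (24 mm across), 110 mm above the bench, 20 mm below the post's top. The post stands on the robot-side half of the plate, midway across it, 35 mm from the near edge of the V cradle, and moves with the carriage. x axis: along the rails from low stop to tall bracket; y across the rails; z up.
- flat_carriage (a joint): travel in m of the flat carriage along the other slide (same base, rails and ends; 0 = low stop, 0.16 = tall bracket). Not to be moved.
- flat_grip (a point): middle of the level cross bar (12 mm thick, 76 mm long, across the rails) on two short pillars of the flat carriage, 76 mm above the bench; top of the bar at 82 mm. Axes as for cradle_grip.

How it is judged:
By the outcome, as a careful person would: the job done as asked, in the order asked, and still so for the second after the job is handed in, with the robot touching nothing.
It also fails if it takes over 35 s, if anything falls off the work surface, if the arm or the gripper's body presses on something with over 40 N, if the wrist force passes 120 N, or if a joint passes its speed limit or range.

ROBOT

A 7-joint arm with a two-finger parallel gripper is mounted at the origin on the work surface. World frame = base frame: x ahead of the robot, y to its left, z up, the work surface at z = 0. Lengths are in m, angles in rad, forces in N, time in s.
With the tool pointing down it reaches from about 0.35 to 0.9 m from the base axis. Payload 19.9 kg.
Tool frame: the origin (TCP) lies between the finger pads; the fingertips stand 19 mm ahead of it and the grasp point (between the pads) is the TCP; z points along the fingers, y is the direction in which the jaws open and shut (so a half turn about z gives the same grasp; the last joint's range is limited). The gripper opens to 94 mm and grips with 3 to 60 N. Pads are 16 mm wide; open, the fingers measure 119 mm over their backs; the gripper's body (75 mm by 177 mm) begins 78 mm behind the grasp point.
Start: joints at [1.173, 0.417, -0.01, 1.614, 0.005, 1.111, -0.053], TCP at [0.218, -0.586, 0.224] pointing down, gripper open.
Joint ranges: [-2.81, 2.81], [-0.39, 2.02], [-1.27, 1.25], [0.06, 2.57], [-1.19, 4.33], [0.19, 2], [-2.82, 2.82]. Speed limits (rad/s): [1.89, 1.89, 2.39, 2.39, 3.01, 3.01, 3.01].

INTERFACE

Orientations are given as a 3x3 rotation matrix whose columns are the frame's x, y, z axes.
In Python, from rig import robot gives the robot as it stands. Calls block until the motion is done:
- robot.move_ptp(position, orientation): joint-space move of the TCP to a pose.
- robot.move_linear(position, velocity=0.15, frame=None, threshold=None): straight line of the TCP; frame=None keeps the orientation; velocity is the mean speed in m/s. With threshold (N) it stops when the force on the tool has changed by that much, and returns True; else False.
- robot.goto_joints(angles): joint-space move.
- robot.gripper_to(opening): finger opening in m; the grip force is fixed at half the most; returns when the fingers have stopped.
- robot.pause(seconds).
- robot.ik(position, orientation): joint angles nearest the present ones, or None.
- robot.get_state(): the state.
- robot.grab_frame(name): name is "side" or "top" or "wrist"; returns the picture (384x512x3 uint8, red, green, blue); there is no depth.
- robot.camera_info(name): a dict with "fx", "fy", "cx", "cy" (pixels), "dist" ([k1, k2, p1, p2, k3] as OpenCV has them; the pictures are not rectified), "rvec" (rotation vector, rad) and "tvec" (3), from world to camera coordinates, as OpenCV has them. Camera axes: x right, y down, z forward; pixel columns grow to the right and rows downward; lengths in m; the calibration is good to about 2 mm. A picture is of the moment at which its call begins: read the wrist's pose just before it. camera_info takes no time and is no camera call; for the wrist camera it gives the pose at the moment of the call.
A pose or a line that the arm cannot do raises robot.PlanningError and nothing moves.
- robot.sign_off(): hands the job in, once; it reports no verdict.
The state is a dict: "time": time; "qpos": joint angles; "joint_vel": joint speeds; "effort": joint torques, N m; "ee_pos": TCP position; "tool_rot": TCP orientation; "force": force on the tool from outside, world axes, zero at the start; "moment": the same for the moment, N m; "opening": finger opening in m.
Only numpy, scipy, OpenCV 4.12 (cv2) and the standard library are available. Lean on these libraries where they do the work, as an engineer would, in place of code of your own. Each camera call takes 0.05 s, during which the arm holds its last target.

## Working session

There is one attempt and no reset: what is moved stays moved. The work goes in short steps, each a Python script; the robot and the scene stay as the last script left them, time stands still between calls to the robot, and variables do not carry over. Pictures are saved under pics/ and viewed, and the job is handed in when it is done.

```bash
mkdir -p pics; ls
python3 - <<'E'
from rig import robot
import cv2
for n in ("side","top"):
    cv2.imwrite(f"pics/{n}0.png",robot.grab_frame(n)[:,:,::-1]); i=robot.camera_info(n); print(n,i)
s=robot.get_state(); print(s["time"],s["ee_pos"],s["tool_rot"],s["force"],s["opening"])
E
```

```text
pics
side {'fx': 455.5432283856327, 'fy': 455.5432283856327, 'cx': 259.78083947975165, 'cy': 190.90769543925532, 'dist': array([0.06357465, 0.        , 0.        , 0.        , 0.        ]), 'rvec': array([ 0.52273651, -2.74095894,  1.14903949]), 'tvec': array([0.46944937, 0.19375046, 0.85308022])}
top {'fx': 428.16981244766174, 'fy': 428.16981244766174, 'cx': 257.63709280543924, 'cy': 192.2764786355736, 'dist': array([-0.15096469,  0.        ,  0.        ,  0.        ,  0.        ]), 'rvec': array([ 2.15173942, -2.17603837,  0.10505   ]), 'tvec': array([0.00525772, 0.51413457, 0.78026521])}
0.1 [ 0.21818796 -0.58532577  0.22389638] [[ 9.37005647e-01  3.49313917e-01 -4.52772691e-04]
 [ 3.49314205e-01 -9.37005081e-01  1.03146510e-03]
 [-6.39451963e-05 -1.12464856e-03 -9.99999366e-01]] [ 0.26599204 -0.33913491  0.58710358] 0.09381638628000354
```

View pics/side0.png

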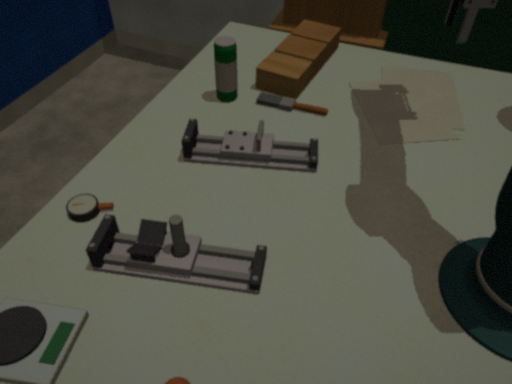

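View pics/top0.png

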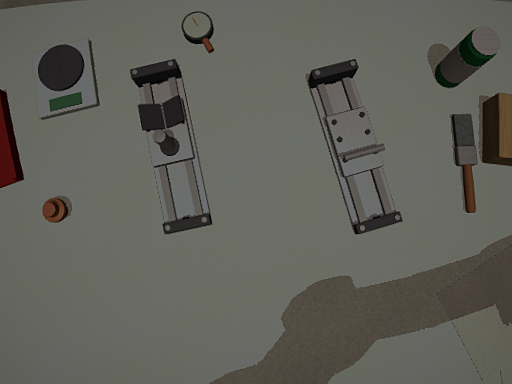

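The cradle slide is on the left of the top view, with its post top near (160,137), and at the lower left of the side view, with its post top near (177,219). Next I'll enlarge both views.

Run:
```python
import cv2,numpy as np
t=cv2.imread("pics/top0.png")[50:240,110:230]; s=cv2.imread("pics/side0.png")[200:300,80:280]
cv2.imwrite("pics/topz.png",cv2.convertScaleAbs(cv2.resize(t,(360,570),interpolation=cv2.INTER_CUBIC),alpha=1.6))
cv2.imwrite("pics/sidez.png",cv2.convertScaleAbs(cv2.resize(s,(800,400),interpolation=cv2.INTER_CUBIC),alpha=1.6))
```

```text
(no output)
```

View pics/topz.png

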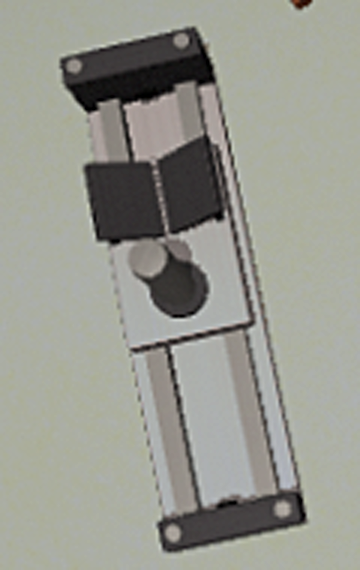

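View pics/sidez.png

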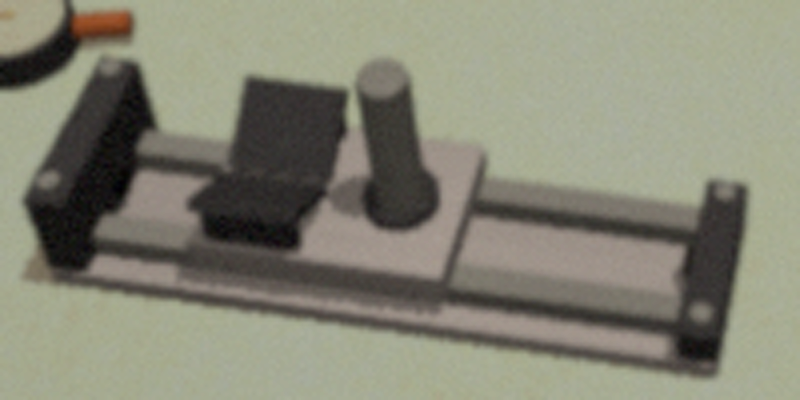

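```bash
cat > h.py <<'E'
import cv2,numpy as np
from rig import robot
def ray(n,p):
    i=robot.camera_info(n); K=np.array([[i["fx"],0,i["cx"]],[0,i["fy"],i["cy"]],[0,0,1]])
    u=cv2.undistortPoints(np.array([[p]],float),K,i["dist"])[0,0]
    R=cv2.Rodrigues(i["rvec"])[0]; return -R.T@i["tvec"], R.T@np.r_[u,1]
def plane(n,p,z):
    o,d=ray(n,p); return (o+d*(z-o[2])/d[2])
E
python3 - <<'E'
from h import *
T=lambda a,b:(110+(a+.5)/3-.5,50+(b+.5)/3-.5); S=lambda a,b:(80+(a+.5)/4-.5,200+(b+.5)/4-.5)
for n,f,post,lo,hi in (("top",T,(148,259),[(174,531),(283,509)],[(73,66),(181,41)]),("side",S,(384,80),[(725,190),(702,313)],[(112,67),(49,181)])):
    P=plane(n,f(*post),.13); L=np.mean([plane(n,f(*q),.034) for q in lo],0); H=np.mean([plane(n,f(*q),.069) for q in hi],0)
    d=(H-L)[:2]; l=np.linalg.norm(d); d/=l; v=(P-L)[:2]
    print(n,P,L,H,l,np.degrees(np.arctan2(d[1],d[0])),"along",v@d,"across",d[0]*v[1]-d[1]*v[0])
    # bolt line
    print([plane(n,f(*q),.034).round(4) for q in lo],[plane(n,f(*q),.069).round(4) for q in hi])
E
```

```text
top [0.60079158 0.16422858 0.13      ] [0.45728916 0.13419793 0.034     ] [0.74951294 0.19662117 0.069     ] 0.2988166674612963 12.057982349365378 along 0.1466097353485433 across -0.0006097891819888228
[array([0.4507, 0.1684, 0.034 ]), array([0.4639, 0.1   , 0.034 ])] [array([0.7424, 0.2312, 0.069 ]), array([0.7566, 0.1621, 0.069 ])]
side [0.5991942 0.1663268 0.13     ] [0.4569573  0.13073244 0.034     ] [0.74824633 0.19624574 0.069     ] 0.29856539070343024 12.675379424222426 along 0.14658079308692054 across 0.0035162745784047024
[array([0.4647, 0.096 , 0.034 ]), array([0.4492, 0.1655, 0.034 ])] [array([0.7554, 0.1618, 0.069 ]), array([0.7411, 0.2307, 0.069 ])]
```

Both views agree: the post axis is near (0.600, 0.165), the rails are turned about 12.3°, and the distance between the bolt lines fits a 160 mm travel. I'll grip the post from above with the jaws along the rails, so the finger faces do the pushing.

```bash
cat >> h.py <<'E'
A=np.radians(12.3); D=np.array([np.cos(A),np.sin(A),0]); G=np.array([.600,.165,.110])
def rot(s):
    y=s*D; z=np.array([0,0,-1.]); return np.column_stack([np.cross(y,z),y,z])
def st(m=""):
    s=robot.get_state(); p=s["ee_pos"]-G; print(m,"t",round(s["time"],2),"pos",s["ee_pos"].round(4),"along",round(p@D,4),"F",s["force"].round(1),"open",round(s["opening"],4),flush=True)
E
python3 - <<'E'
from h import *
q0=robot.get_state()["qpos"]; best=None
for s in (1,-1):
    q=robot.ik(G+[0,0,.1],rot(s)); print(s,q)
    if q is not None:
        c=np.abs(q-q0).max()
        if best is None or c<best[0]: best=(c,s)
s=best[1]; robot.move_ptp(G+[0,0,.1],rot(s)); st("above")
cv2.imwrite("pics/wr1.png",robot.grab_frame("wrist")[:,:,::-1])
cv2.imwrite("pics/side1.png",robot.grab_frame("side")[:,:,::-1])
E
```

```text
1 [ 0.30711363  0.57581178 -0.88562008  1.61359554  0.47332092  1.18084201
 -0.46887316]
-1 [ 0.41541798  0.66667963 -1.08525623  1.61033272  0.61522901  1.24567204
  2.57016482]
above t 3.06 pos [0.6003 0.1641 0.2099] along 0.0001 F [ 1.2 -0.5  0.3] open 0.0943
```

View pics/wr1.png

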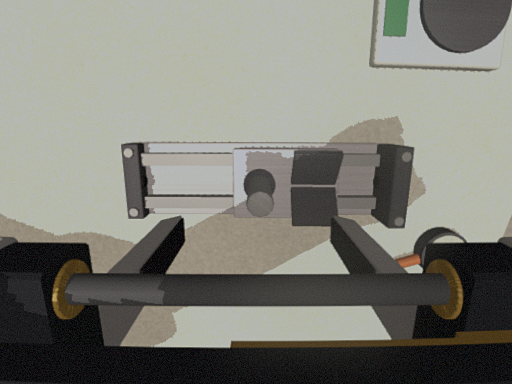

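View pics/side1.png

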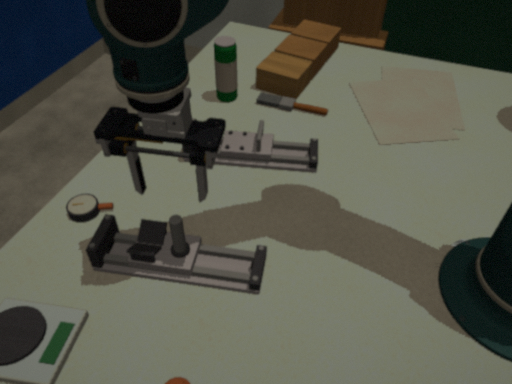

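The wrist view shows the rails parallel to the jaws and the post top at about (260,204), centred between the fingers. I'll check that point with a ray, then descend and grip.

Run:
```python
from h import *
P=plane("wrist",(260,204),.13); v=P-G; print("wrist post",P.round(4),"along",v@D,"across",D[0]*v[1]-D[1]*v[0])
if np.hypot(*v[:2])<.008:
    print(robot.move_linear(G,velocity=.1,threshold=10)); st("down")
    robot.gripper_to(.02); st("grip")
    cv2.imwrite("pics/side2.png",robot.grab_frame("side")[:,:,::-1])
```

```text
wrist post [0.6016 0.1663 0.13  ] along 0.0018655226442729474 across 0.0008922996371249993
False
down t 4.31 pos [0.6004 0.1652 0.1106] along 0.0004 F [-0.6 -0.8 -0.3] open 0.0939
grip t 5.39 pos [0.6001 0.165  0.11  ] along 0.0001 F [ 2.5  1.5 -0.7] open 0.0232
```

View pics/side2.png

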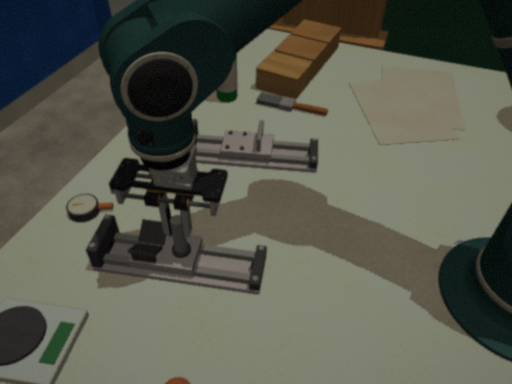

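The post is gripped: the opening is 23 mm and the side view shows the fingers on it near (178,230). Now the stroke to the tall bracket.

Run:
```python
from h import *
print(robot.move_linear(G+D*.085,velocity=.05,threshold=14)); st("far")
robot.pause(.3); st("far")
cv2.imwrite("pics/side3.png",robot.grab_frame("side")[:,:,::-1])
cv2.imwrite("pics/wr3.png",robot.grab_frame("wrist")[:,:,::-1])
```

```text
True
far t 6.51 pos [0.6525 0.1762 0.1098] along 0.0537 F [-7.1 -2.7  8.4] open 0.0234
far t 6.81 pos [0.6525 0.1762 0.1098] along 0.0537 F [-2.4 -0.9  5.2] open 0.0236
```

View pics/side3.png

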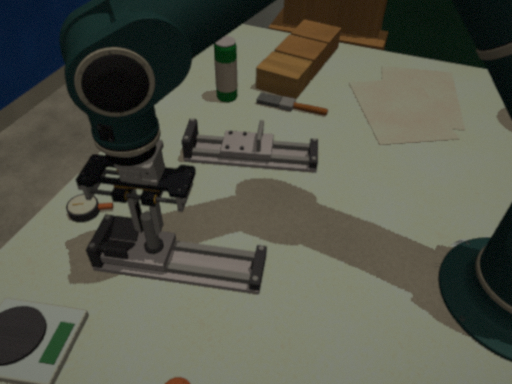

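View pics/wr3.png

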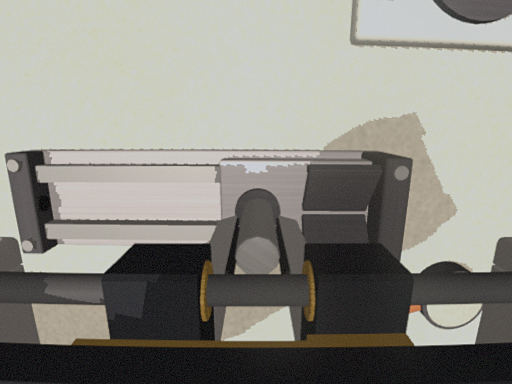

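It looks to be at the bracket. To be sure it isn't a false trip, I'll press on slowly with a higher threshold.

Run:
```python
from h import *
print(robot.move_linear(G+D*.080,velocity=.03,threshold=22)); st("far2")
robot.pause(.3); st("far2")
cv2.imwrite("pics/side4.png",cv2.convertScaleAbs(cv2.resize(robot.grab_frame("side")[200:300,80:280,::-1],(800,400),interpolation=cv2.INTER_CUBIC),alpha=1.6))
```

```text
True
far2 t 7.19 pos [0.6525 0.1762 0.1097] along 0.0536 F [-4.1 -2.5  8.6] open 0.0234
far2 t 7.49 pos [0.6525 0.1762 0.1097] along 0.0536 F [-3.1 -1.4  7.9] open 0.0235
```

View pics/side4.png

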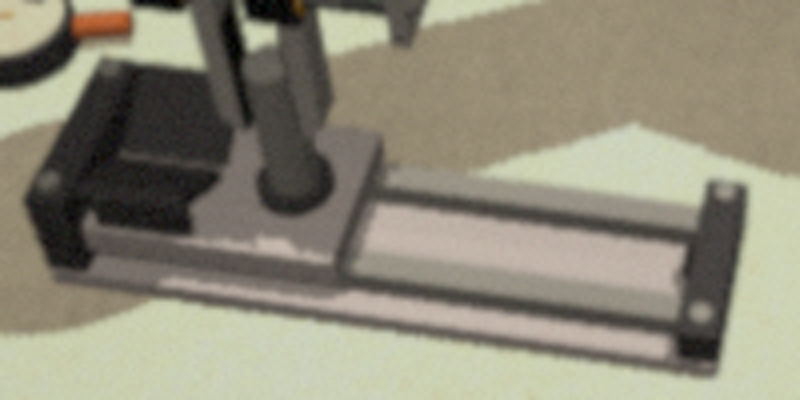

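The extra push gave no further motion, and the plate sits against the bracket (about x=90 in the zoom). Next is the return stroke to the low stop.

Run:
```python
from h import *
print(robot.move_linear(G-D*.125,velocity=.06,threshold=16)); st("near")
robot.pause(.2); st("near")
if (robot.get_state()["ee_pos"]-G)@D<-.09:
    print(robot.move_linear(G-D*.125,velocity=.03,threshold=20)); st("near2"); robot.pause(.2); st("near2")
cv2.imwrite("pics/side5.png",cv2.convertScaleAbs(cv2.resize(robot.grab_frame("side")[200:300,80:280,::-1],(800,400),interpolation=cv2.INTER_CUBIC),alpha=1.6))
```

```text
True
near t 9.85 pos [0.496  0.1428 0.1099] along -0.1064 F [2.1 1.7 1.8] open 0.0236
near t 10.05 pos [0.496  0.1429 0.1099] along -0.1064 F [-1.7 -2.2  6.4] open 0.0232
True
near2 t 10.28 pos [0.496  0.1428 0.1099] along -0.1064 F [0.7 0.1 2.6] open 0.0235
near2 t 10.48 pos [0.496  0.1429 0.1099] along -0.1063 F [-1.8 -0.9  3.4] open 0.0235
```

View pics/side5.png

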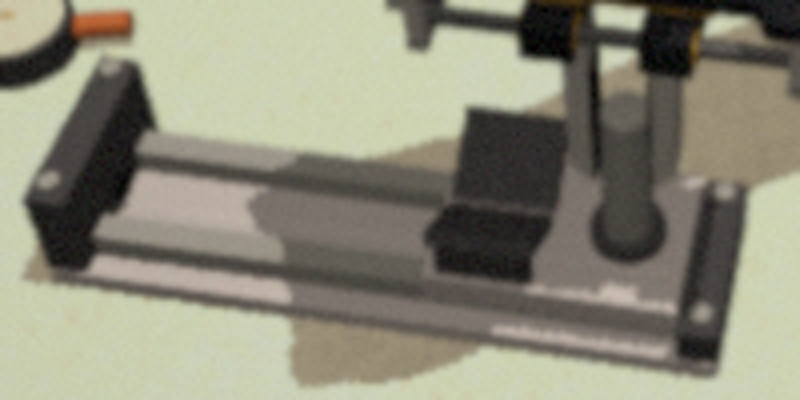

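The stroke measured 160.0 mm and the plate is against the low stop. Now I'll release, rise and check.

Run:
```python
from h import *
robot.gripper_to(.07); st("open")
p=robot.get_state()["ee_pos"]; robot.move_linear(p+[0,0,.12],velocity=.12); st("up"); robot.pause(.3)
cv2.imwrite("pics/side6.png",cv2.convertScaleAbs(cv2.resize(robot.grab_frame("side")[200:300,80:280,::-1],(800,400),interpolation=cv2.INTER_CUBIC),alpha=1.6))
cv2.imwrite("pics/wr6.png",robot.grab_frame("wrist")[:,:,::-1])
f=robot.grab_frame("side"); a=cv2.imread("pics/side0.png")[:,:,::-1]
cv2.imwrite("pics/side7.png",f[:,:,::-1])
```

```text
open t 11.39 pos [0.4964 0.143  0.1101] along -0.1059 F [ 0.1 -0.1 -0.4] open 0.0697
up t 12.54 pos [0.4961 0.1428 0.2294] along -0.1062 F [-0.1 -0.5 -0.4] open 0.0699
```

View pics/side6.png

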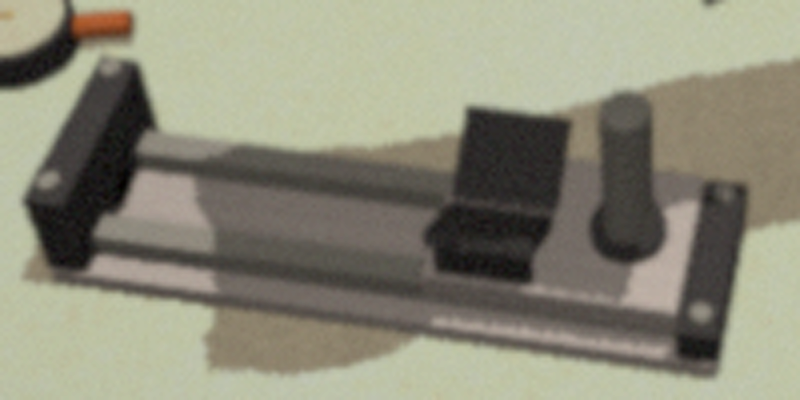

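View pics/wr6.png

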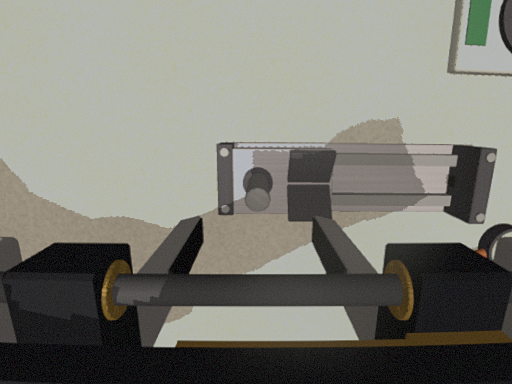

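View pics/side7.png

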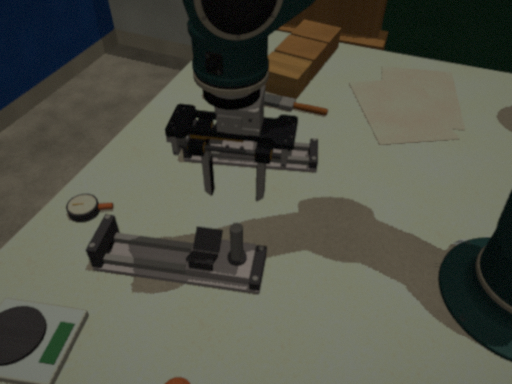

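The carriage is still against the low stop, with its plate edge meeting it at about x=232 in the wrist view. The gripper is clear of it. In side4, taken mid-job, the flat carriage wasn't in the crop, but side3 shows it where it started. I'll hand in now.

```bash
python3 -c "
from h import *
st(); robot.sign_off()"
```

```text
t 12.99 pos [0.4964 0.143  0.23  ] along -0.1059 F [-0.1  0.9  0.2] open 0.0703
the job is handed in; nothing more can be done
```

I ran the cradle carriage to the tall bracket, then back to the low stop, and left it there. I handed the job in at about 13 s.

- **Grip:** I held the round post from above with the jaws along the rails.
- **Strokes:** I moved at about 0.05 m/s out and 0.06 m/s back. A second, harder push at each end moved the carriage no further.
- **Travel:** It measured 160.0 mm between the two ends, which matches the full slide. Neither stroke stopped before its end. I did not log force along the way, so small changes in friction would not show.
- **After release:** The pictures show the carriage still against the low stop, and the gripper is about 100 mm above the post. The tool force was close to zero.
- **Flat carriage:** The arm never went near it. It was in its starting place in the side picture taken at the far end. In the last side picture the gripper partly hides it, so I could not check it again there.

No check failed. The camera views agreed on the post position to within about 4 mm.

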